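Re-set the slipped reading rule with its taper peg

ROBOT

A 6-joint arm with a two-finger parallel gripper is mounted at the origin on the work surface. World frame = base frame: x ahead of the robot, y to its left, z up, the work surface at z = 0. Lengths are in mm, angles in rad, forces in N, time in s.
With the tool pointing down it reaches from about 375 to 750 mm from the base axis. Payload 9 kg.
Tool frame: the origin (TCP) lies at the very end of the fingers, on their centre line; the grasp point (between the pads) lies 19 mm behind it; z points along the fingers, y is the line along which they close (so a half turn about z gives the same grasp; the last joint's range is limited). The gripper opens to 85 mm and grips with 20 to 120 N. Pads are 22 mm wide; open, the fingers measure 114 mm over their backs; the gripper's body (76 mm by 85 mm) begins 54 mm behind the grasp point. The pads swing forward as they close: fully open they stand 13 mm farther back than shut.
Start: joints at [1.042, 0.104, 0.097, 1.564, 0, 1.353], TCP at [183.497, 571.284, 231.331] pointing down, gripper open.
Joint ranges: [-2.99, 2.99], [-0.84, 1.86], [-1.1, 1.16], [-1.84, 2.11], [-1.51, 1.56], [-3.14, 3.14]. Speed limits (rad/s): [2.22, 2.22, 2.57, 3.14, 3.14, 3.14].

INTERFACE

Orientations are given as a unit quaternion [x, y, z, w].
In Python, from bench import manip, imaging gives the robot as it stands.
- The arm moves only by the tool carry_out, never from a script. Its argument "plan" is a list of rows, each a list of 7 numbers: the turn, a rotation vector about the tool's x, y, z in rad, then the shift along the tool's x, y, z in cm, then the finger opening in cm, from 0 to 8.54. A call has 1 to 10 rows; each row is the pose to reach, as a shift and turn from the pose commanded when the call began, along the tool's axes at that moment; what a row does not reach only later rows make up. A row lasts 1/8 s, in which the tool goes at most 62.5 mm and 10.7 degrees, less where a joint would pass 70% of its speed; a pose out of reach is approached as far as the arm can. A call with a gripper value outside its range is refused whole. The fingers move at their own pace and stop on an object; "force" is the grip in N (left out, the last holds). Time passes only in rows, so rows that repeat a pose let the fingers close. It gives the time, the measured TCP pose, the force, the opening and the grip force at its end, in the units of the state.
- manip.get_obs(): the state, without advancing time (a new reading comes with each control period).
- imaging.capture(name): name is "side" or "top"; returns a dict with "image" (400x640x3 uint8, blue, green, red), "depth" (400x640 float32, mm along the optical axis (not along the pixel's ray), 0 where there is no reading), "fx", "fy", "cx", "cy" (pixels), "D" ([k1, k2, p1, p2, k3] as OpenCV has them; the pictures are not rectified), "position" and "orientation" of the camera in the world. Camera axes: x right, y up, looking along -z (the intrinsics and any distortion apply to the point x, -y, -z); pixel columns grow to the right and rows downward; lengths in mm; the calibration is good to about 2 mm. A picture is of the moment at which its call begins.
- manip.finish_job(): hands the job in; it is judged then, once.
The state is a dict: "t": time; "qpos": joint angles; "joint_vel": joint speeds; "tau": joint torques, N m; "ee_pos": TCP position; "tcp_rot": TCP orientation; "ft_force": force on the tool from outside, world axes, zero at the start; "wrist_torque": the same for the moment, N m; "opening": opening from 0.0 (shut) to 1.0 (fully open); "grasp_force": force on a finger pad.
Only numpy, scipy, OpenCV 4.12 (cv2) and the standard library are available. Lean on these libraries where they do the work, as an engineer would, in place of code of your own. Each camera call takes 0.05 s, during which the arm holds its last target. There are 200 camera calls.

TASK

The steel reading rule on the sloping pick-list desk has slipped down because its friction peg is loose. Turn the peg by its wing to swing the rule up until its pointed end is level with the row marker's nib (measured up the slope), pressing the peg firmly into its tapered hole already on the way up, as you turn, so that the rule stays there when you let go. Do not drive the peg to the bottom of its travel, leave the marker where it is, and do not knock the things beside the desk about.

Things in the scene. Friction and masses are not known exactly. Their poses are not given: they have to be found in the camera images.
- desk: Grey sheet-metal sloping desk, fixed. Face 300 mm wide, 250 mm up the slope. Origin under its middle at bench height; x points level from the low front edge to the high back edge, y left, z up. The face rises towards +x at 35 degrees from level, its middle 120 mm above the bench. A ledge strip runs along the low edge, standing 18 mm out of the face.
- pivot (a point): Fixed point on the peg's axis, 15.5 mm out from the face, at the rule's height (50 mm up the slope and 100 mm to the right of the face's middle). Its axes are the desk's own (level). The peg axis is the face's outward normal, leaning 35 degrees from vertical towards the desk's -x.
- peg_wing (a point): Centre of the black wing of the taper peg, 36 mm out from the pivot point along the peg axis when loose. Wing: 10 mm thick along this point's x, 34 mm long along y, 28 mm high along z (the peg axis, outwards). Its foot stands on the peg's collar disc, 42 mm across, 4 mm thick, which fingertips may push on. Wing, peg and rule turn together; the wing's long side lies along the rule.
- rule_tip (a point): Pointed free end of the steel rule (26 mm wide, 4 mm thick), 190 mm from the pivot point. Its x is across the rule, y along it away from the pivot, z out of the face.
- marker_nib (a point): End of the small nib of the grey row marker that sits on the rail at the left edge of the face. Its x points up the slope, y to the left, z out of the face. The marker stands anywhere from 60 mm below to 60 mm above the pivot's row, measured up the slope. It slides on the rail with 4 N of friction; it is to be left alone.
- rule (a joint): Angle of rule and peg, rad: 0 = rule parallel to the desk's ledge, positive = tip raised up the slope, by turning the peg clockwise as seen from its wing. It hangs at its lower stop, -1.1, at the start; upper stop 0.45. The rule's weight (about 75 g, varies) pulls it down with 0.03 to 0.06 N m; when let go a seated rule sags by 0.01 to 0.03 rad.
- peg (a joint): Depth of the peg in its taper, m: 0 loose, 0.010 bottom. Pressing along its axis with about 11 N brings it to 2 mm, 18 N to 4 mm, 25 N to 6 or 7 mm; let go, it springs back up to 1 mm and stays. Its grip grows with depth: a light rule holds from about 1 mm, a heavy one from about 3 mm; with less it sinks again. The deeper, the stiffer it turns (some 0.04 N m per mm). Past 9 mm the boss splits.
- ream: Wrapped ream of paper, white, 297 x 210 x 52 mm, 2.3 kg, loose bystander. Origin at the centre of its underside, x along its length.
- tape: Cardboard-coloured packing-tape roll lying flat, 100 mm across, 48 mm high, loose bystander. Origin at the centre of its underside.
- stapler: Grey stapler, 130 x 34 x 45 mm, loose bystander. Origin at the centre of its underside, x along its length.

How it is judged:
By the outcome, as a careful person would: the job done as asked, in the order asked, and still so for the second after the job is handed in, with the robot touching nothing.
It also fails if it takes over 51 s, if anything falls off the work surface, if the arm or the gripper's body presses on something with over 40 N, if the wrist force passes 120 N, or if a joint passes its speed limit or range.

## Working session

There is one attempt and no reset: what is moved stays moved. The work goes in short steps, Python scripts to look and compute and a tool call to move; the robot and the scene stay as the last step left them, time stands still between calls to the robot, and variables do not carry over. Pictures are saved under pics/ and viewed, at most 10 in all, crops included, and the job is handed in when it is done.

Besides the shell and the picture viewer there is one more tool, called after "Emit:" as name(argument=value, ...) on one line, values as JSON. carry_out: Moves the arm, as the interface text tells. Its arguments: {"type":"object","properties":{"plan":{"type":"array"},"force":{"type":"number"}},"required":["plan"]}

```bash
ls; mkdir -p pics
python3 - <<'E'
from bench import manip, imaging
import cv2,numpy as np
for n in("side","top"):
    c=imaging.capture(n); cv2.imwrite(f"pics/{n}0.png",c["image"]); np.savez(f"{n}0.npz",**c)
    print(n,[c[k] for k in("fx","fy","cx","cy","D","position","orientation")])
o=manip.get_obs();print(o)
E
```

```text
pics
side [396.68720776001305, 396.68720776001305, 322.57148081811704, 198.6919539327229, array([-0.09620927,  0.        ,  0.        ,  0.        ,  0.        ]), array([  45.09006369, -664.54377118,  773.58452086]), array([ 0.43861798, -0.14070585, -0.2607539 ,  0.84842415])]
top [508.0461445950841, 508.0461445950841, 319.41808490605297, 196.37311634845454, array([-0.14106559,  0.        ,  0.        ,  0.        ,  0.        ]), array([ 424.96550284,  100.79556068, 1282.70484091]), array([ 0.03428432, -0.03576634, -0.69995961,  0.71246185])]
{'t': 0.1, 'qpos': array([ 1.04230516e+00,  1.04621341e-01,  9.65761371e-02,  1.56392235e+00,
       -4.21936379e-06,  1.35313191e+00]), 'joint_vel': array([ 5.80673688e-04, -1.29945786e-04,  1.82605181e-03,  3.39459066e-05,
       -4.95592143e-04,  3.52614558e-04]), 'tau': array([ 5.96486134e-03, -5.58210933e+01,  5.04717636e+01,  1.32054466e-02,
       -2.34707259e-04, -6.69706978e-06]), 'ee_pos': array([183.32664064, 570.99610611, 230.62679416]), 'tcp_rot': array([ 1.54788478e-01,  9.87947460e-01, -5.46100127e-04, -2.11482545e-04]), 'ft_force': array([-0.50648482, -0.89327149,  0.38990312]), 'wrist_torque': array([-0.06364697, -0.02587335,  0.04405207]), 'grasp_force': 0.0, 'opening': 0.9980218922826982}
```

View pics/side0.png

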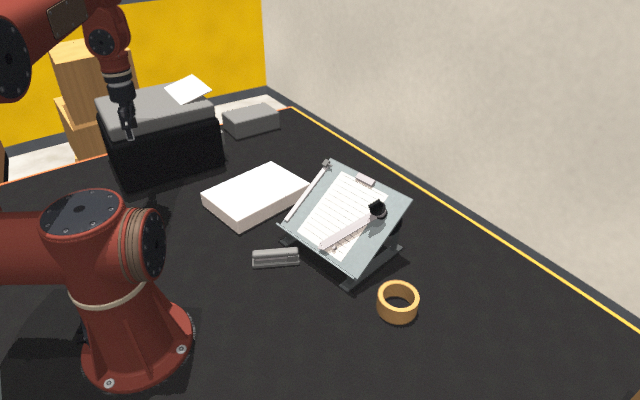

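View pics/top0.png

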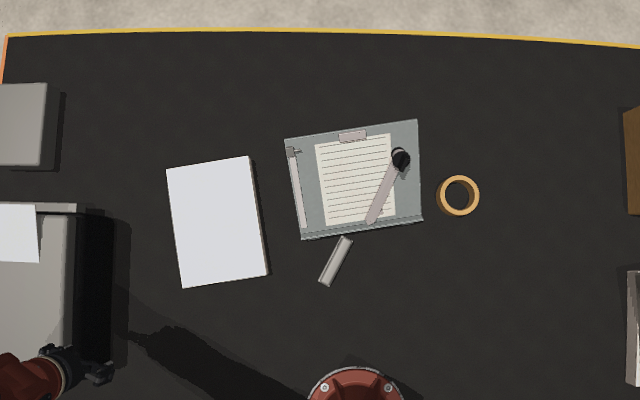

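The side view shows the peg wing at about (377,208), the marker at (326,163) and the rule pointing down-left. The top view shows the wing at (401,158), the rule tip near (370,222), the marker near (293,151), and the desk corners at (285,138), (417,120), (423,220) and (302,239).

```bash
cat > h.py <<'E'
import numpy as np, cv2
from scipy.spatial.transform import Rotation as R
def load(n): return dict(np.load(n))
def KD(c): return np.array([[c["fx"],0,c["cx"]],[0,c["fy"],c["cy"]],[0,0,1.]]),np.asarray(c["D"],float)
F=np.diag([1.,-1,-1])
def rays(c,uv):
    K,D=KD(c); p=cv2.undistortPoints(np.asarray(uv,float).reshape(-1,1,2),K,D)[:,0]
    d=np.c_[p,np.ones(len(p))]@F
    return R.from_quat(c["orientation"]).apply(d)   # unit optical depth
def pts(c,uv):
    uv=np.asarray(uv,int).reshape(-1,2); return c["position"]+rays(c,uv)*c["depth"][uv[:,1],uv[:,0]][:,None]
def proj(c,P):
    K,D=KD(c); q=R.from_quat(c["orientation"]).inv().apply(np.atleast_2d(P)-c["position"])@F
    return cv2.projectPoints(q,np.zeros(3),np.zeros(3),K,D)[0][:,0]
def onplane(c,uv,n,d):  # n.p=d
    r=rays(c,uv); s=(d-c["position"]@n)/(r@n); return c["position"]+r*s[:,None]
def tri(c1,u1,c2,u2):
    a,b=rays(c1,[u1])[0],rays(c2,[u2])[0]
    s=np.linalg.lstsq(np.c_[a,-b],c2["position"]-c1["position"],rcond=None)[0]
    p,q=c1["position"]+a*s[0],c2["position"]+b*s[1]; return (p+q)/2,np.linalg.norm(p-q)
E
python3 - <<'E'
from h import *
t=load("top0.npz");s=load("side0.npz")
def plane(c,poly):
    m=np.zeros((400,640),np.uint8);cv2.fillPoly(m,[np.array(poly)],1)
    v,u=np.nonzero(m*(c["depth"]>0)); P=pts(c,np.c_[u,v])
    for _ in range(6):
        o=P.mean(0);n=np.linalg.svd(P-o,full_matrices=False)[2][2];n*=np.sign(n[2]);e=(P-o)@n;P=P[abs(e-np.median(e))<max(2.5,1.0*e.std())]
    return n,o@n,len(P),e.std()
n,d,k,sd=plane(t,[(318,145),(388,138),(365,190),(325,215)])
print("top",n,d,k,sd,np.degrees(np.arccos(n[2])),np.degrees(np.arctan2(-n[1],-n[0])))
n2,d2,k,sd=plane(s,[(345,180),(370,190),(325,240),(305,235)])
print("side",n2,d2,k,sd,np.degrees(np.arccos(n2[2])),np.degrees(np.arctan2(-n2[1],-n2[0])))
C=onplane(t,[(285,138),(417,120),(423,220),(302,239)],n,d);print(C)
print(np.linalg.norm(C-np.roll(C,-1,0),axis=1),C.mean(0))
a=cv2.resize(t["image"][110:250,275:435],None,fx=4,fy=4,interpolation=cv2.INTER_CUBIC)
cv2.imwrite("pics/tc.png",a)
b=cv2.resize(s["image"][145:295,270:420],None,fx=4,fy=4,interpolation=cv2.INTER_CUBIC)
cv2.imwrite("pics/sc.png",b)
E
```

```text
top [-0.56594793 -0.10119831  0.81820648] -232.91206076235457 2638 1.2825864993762568 35.09434355561773 10.1380314853769
side [-0.56546843 -0.08679117  0.82019068] -231.379775075719 1320 1.2275128835467781 34.89611410430064 8.725971916527275
[[ 660.01537582  176.87045646  193.74237332]
 [ 707.30224046 -113.53241335  190.53245515]
 [ 494.72685955 -157.29553719   38.0827328 ]
 [ 443.28093529  139.96279287   39.26376189]]
[294.24509841 265.22522773 301.67961936 268.69989716] [576.33135278  11.5013247  115.40533079]
```

View pics/tc.png

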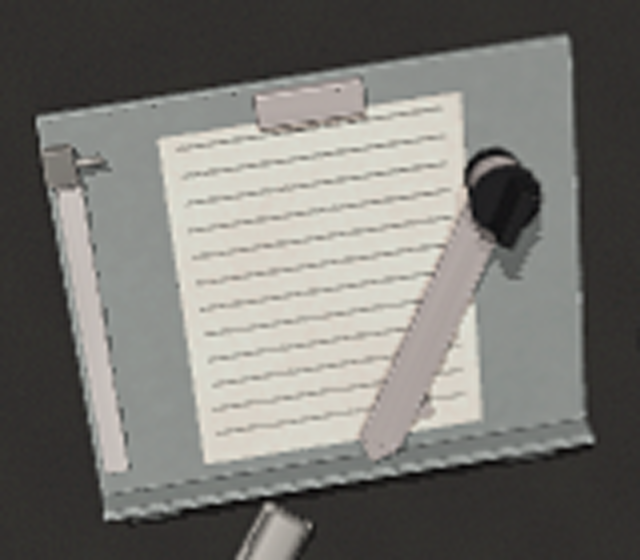

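View pics/sc.png

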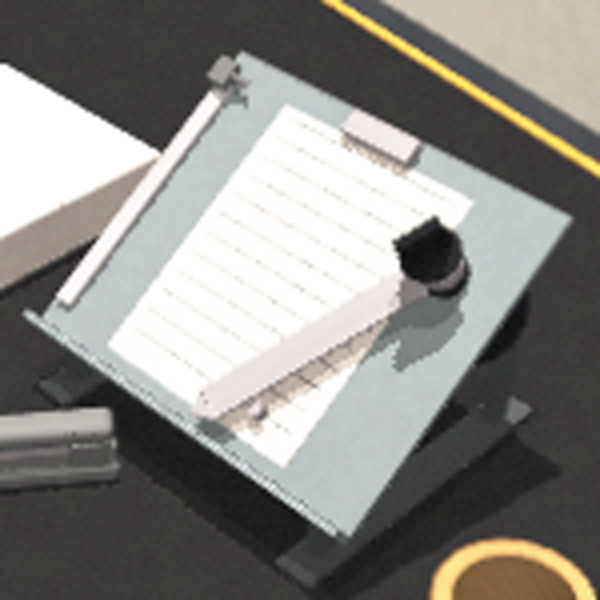

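Crop positions in full-image pixels:

| View | Nib end | Rule tip | Wing |
|---|---|---|---|
| Top | (302,151) | (368.8,225) | (401.5,160) |
| Side | (331.5,168) | (320,248.5) | (377,208) |

The rule is at its lower stop.

```bash
cat > desk.py <<'E'
from h import *
yaw=np.radians(9.4);a=np.radians(35)
u=np.array([np.cos(a)*np.cos(yaw),np.cos(a)*np.sin(yaw),np.sin(a)]);l=np.array([-np.sin(yaw),np.cos(yaw),0]);n=np.cross(u,l)
cen=np.array([582.7,15.0,120.4])
E=np.c_[u,l,n]
piv=cen+E@[50,-100,15.5]
def face(p): return (np.asarray(p)-piv)@E   # up, left, out relative to the pivot
def toolrot(th): # z=-n, y = across the rule
    y=np.cos(th)*u-np.sin(th)*l; z=-n; return R.from_matrix(np.c_[np.cross(y,z),y,z])
def move(obs,p,Rt):
    R0=R.from_quat(obs["tcp_rot"]); return np.round((R0.inv()*Rt).as_rotvec(),3),np.round(R0.inv().apply(p-obs["ee_pos"])/10,2)
E
python3 - <<'E'
from desk import *
from bench import manip
t=load("top0.npz");s=load("side0.npz")
print("piv",piv)
for nm,a_,b_ in(("nib",(302,151),(331.5,168)),("tip",(368.8,225),(320,248.5))):
    p,g=tri(t,a_,s,b_);print(nm,p.round(1),g.round(1),"face",face(p).round(1))
d=np.dot(piv,n)
print("nib ray on pivot plane",face(onplane(t,[(302,151)],n,d)).round(1),face(onplane(s,[(331.5,168)],n,d)).round(1))
print("tip ray on pivot plane",face(onplane(t,[(368.8,225)],n,d)).round(1),face(onplane(s,[(320,248.5)],n,d)).round(1))
tt=-1.1;print("tip expected",190*np.sin(tt),190*np.cos(tt))
for c,(x0,x1,y0,y1) in((t,(385,415,140,180)),(s,(362,392,192,222))):
    m=(c["image"].max(2)<45); v,w=np.nonzero(m[y0:y1,x0:x1]); P=face(pts(c,np.c_[w+x0,v+y0]))
    P=P[P[:,2]>43]; print("wing top",len(P),P.mean(0).round(1),P.min(0).round(1),P.max(0).round(1))
    print("proj piv/wing",proj(c,[piv,piv+36*n,piv+50*n]).round(1).tolist())
o=manip.get_obs()
for so in(150,): print(move(o,piv+n*(22+so),toolrot(-1.1)),piv+n*(22+so))
E
```

```text
piv [630.66917093 -78.41981518 161.7756785 ]
nib [634.7 139.2 181.8] 1.4 face [ 43.8 214.   -6.3]
tip [482.2 -22.1  65.6] 7.1 face [-167.6   79.8    0. ]
nib ray on pivot plane [[ 46.  214.4   0. ]] [[ 42.5 208.5  -0. ]]
tip ray on pivot plane [[-170.9   81.8   -0. ]] [[-165.3   76.7    0. ]]
tip expected -169.32939841167274 86.1832630708597
wing top 57 [ 1.6  0.9 47.5] [-14.6  -8.5  43.3] [16.7 10.  53.1]
proj piv/wing [[399.3, 156.0], [403.0, 162.9], [404.5, 165.6]]
wing top 19 [-0.9 -3.9 46.6] [-13.6 -11.4  43.3] [11.9  4.2 50.2]
proj piv/wing [[378.9, 211.3], [374.7, 205.3], [373.0, 202.9]]
(array([-0.279, -0.544, -0.004]), array([-53.68, -52.67,  -7.16])) [533.33874925 -94.532762   302.66983012]
```

Emit:
carry_out(plan=[[0, 0, 0, 0, 0, -5, 5], [-0.1, -0.2, 0, -13, -13, -8, 5], [-0.279, -0.544, -0.004, -53.7, -52.7, -7.2, 5], [-0.279, -0.544, -0.004, -53.7, -52.7, -7.2, 5], [-0.279, -0.544, -0.004, -53.7, -52.7, -7.2, 5], [-0.279, -0.544, -0.004, -53.7, -52.7, -7.2, 5], [-0.279, -0.544, -0.004, -53.7, -52.7, -7.2, 5], [-0.279, -0.544, -0.004, -53.7, -52.7, -7.2, 5], [-0.279, -0.544, -0.004, -53.7, -52.7, -7.2, 5], [-0.279, -0.544, -0.004, -53.7, -52.7, -7.2, 5]], force=50)

```text
t: 1.35
ee_pos: [464.8, 240.2, 331.4]
tcp_rot: [0.148, 0.947, 0.084, 0.273]
ft_force: [0.4, 0.7, 0.3]
opening: 0.585
grasp_force: 0.0
```

Run:
```python
from desk import *
from bench import manip
o=manip.get_obs();print(move(o,piv+n*102,toolrot(-1.1)),o["joint_vel"].round(2),o["qpos"].round(2))
```

```text
(array([-0.023, -0.023,  0.   ]), array([-15.18, -30.46,  10.46])) [-1.3   0.    0.05 -0.1   0.76 -1.1 ] [ 0.27 -0.84 -0.59  1.24 -0.07  0.56]
```

Emit:
carry_out(plan=[[-0.02, -0.02, 0, -3, -6, 1, 5], [-0.02, -0.02, 0, -6, -12, 2, 5], [-0.02, -0.02, 0, -9, -18, 3, 5], [-0.02, -0.02, 0, -12, -24, 4, 5], [-0.02, -0.02, 0, -15, -29, 5, 5], [-0.02, -0.02, 0, -15, -29, 7, 5], [-0.02, -0.02, 0, -15, -29, 7, 5]])

```text
t: 2.22
ee_pos: [554.0, -77.1, 273.9]
tcp_rot: [0.148, 0.943, 0.093, 0.282]
ft_force: [0.1, 0.2, -0.5]
opening: 0.584
grasp_force: 0.0
```

```bash
cat > st.py <<'E'
from desk import *
from bench import manip
o=manip.get_obs()
print("t",o["t"],"face",face(o["ee_pos"]).round(2),"F(face)",(o["ft_force"]@E).round(1),"T",o["wrist_torque"].round(2),"q",o["qpos"].round(2),"v",o["joint_vel"].round(2),"open",round(o["opening"]*85.4,1),"gf",round(o["grasp_force"],1))
y=R.from_quat(o["tcp_rot"]).as_matrix()@np.array([0,1,0]);z=R.from_quat(o["tcp_rot"]).as_matrix()[:,2]
print("tool th",round(float(np.arctan2(-(y@l),y@u)),4),"tilt err",(z@E).round(4))
import sys
if len(sys.argv)>2: print(move(o,piv+n*float(sys.argv[1]),toolrot(float(sys.argv[2]))))
E
python3 st.py 60 -1.1
```

```text
t 2.225 face [  2.52  13.87 135.15] F(face) [-0.2  0.1 -0.4] T [-0.04  0.62  0.03] q [-0.6  -0.74 -0.64  1.21  0.4  -0.19] v [ 0.05 -0.04  0.03  0.03  0.    0.02] open 49.8 gf 0.0
tool th -1.0953 tilt err [-0.0078 -0.0019 -1.    ]
(array([-0.005, -0.006, -0.005]), array([-0.46, -1.31,  7.52]))
```

Emit:
carry_out(plan=[[-0.005, -0.006, -0.005, -0.46, -1.3, 3.5, 5], [-0.005, -0.006, -0.005, -0.46, -1.3, 7.0, 5], [-0.005, -0.006, -0.005, -0.46, -1.3, 7.5, 5], [-0.005, -0.006, -0.005, -0.46, -1.3, 7.5, 5]])

```text
t: 2.72
ee_pos: [597.6, -81.4, 215.2]
tcp_rot: [0.143, 0.942, 0.094, 0.288]
ft_force: [-0.8, 0.9, 0.8]
opening: 0.585
grasp_force: 0.0
```

```bash
python3 st.py 26 -1.1
python3 - <<'E'
from desk import *
from bench import imaging
ims=[]
for nm in("top","side"):
    c=imaging.capture(nm); x,y=proj(c,[piv+40*n])[0].astype(int)
    np.savez(nm+"1.npz",**c)
    ims.append(cv2.resize(c["image"][y-50:y+50,x-40:x+40],None,fx=5,fy=5,interpolation=cv2.INTER_CUBIC)); print(x-40,y-50)
cv2.imwrite("pics/near.png",np.hstack(ims))
E
```

```text
t 2.725 face [ 3.53  2.51 62.79] F(face) [-0.  1.  1.] T [-0.13  0.55  0.05] q [-0.55 -0.63 -0.68  1.03  0.39 -0.15] v [-0.01 -0.02  0.01  0.   -0.   -0.  ] open 50.0 gf 0.0
tool th -1.1061 tilt err [ 3.7e-03  1.0e-04 -1.0e+00]
(array([0.002, 0.003, 0.006]), array([ 0.22, -0.39,  3.68]))
363 113
334 154
```

View pics/near.png

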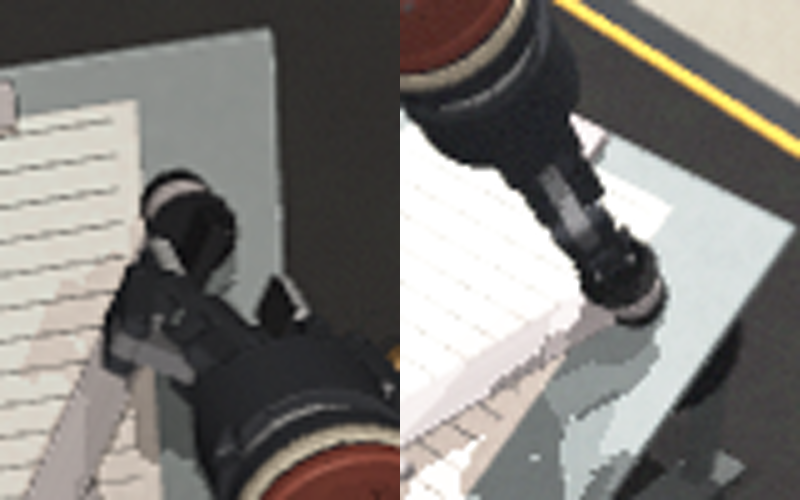

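The wing sits between the two open fingers in both views (top crop near (200,215), side crop near (610,265)), and nothing is touching. Going down around it.

Emit:
carry_out(plan=[[0.002, 0.003, 0.006, 0.2, -0.4, 1.5, 5], [0.002, 0.003, 0.006, 0.2, -0.4, 3.5, 5], [0.002, 0.003, 0.006, 0.2, -0.4, 3.5, 5], [0.002, 0.003, 0.006, 0.2, -0.4, 3.5, 5]])

```text
t: 3.32
ee_pos: [615.0, -82.2, 184.0]
tcp_rot: [0.146, 0.942, 0.094, 0.286]
ft_force: [-0.5, 0.6, -0.1]
opening: 0.588
grasp_force: 0.0
```

```bash
python3 st.py 25 -1.1
```

```text
t 3.325 face [-0.38 -1.13 27.39] F(face) [-0.4  0.7  0.1] T [-0.07  0.54  0.04] q [-0.53 -0.56 -0.69  0.95  0.38 -0.13] v [-0.   -0.01  0.01  0.    0.    0.  ] open 50.2 gf 0.0
tool th -1.0989 tilt err [-1.e-04 -1.e-03 -1.e+00]
(array([-0.001,  0.   , -0.001]), array([0.02, 0.12, 0.24]))
```

Well centred. Closing now.

Emit:
carry_out(plan=[[0, 0, 0, 0, 0, 0.1, 2.5], [0, 0, 0, 0, 0, 0.1, 0.5], [0, 0, 0, 0, 0, 0.1, 0.5], [0, 0, 0, 0, 0, 0.1, 0.5], [0, 0, 0, 0, 0, 0.1, 0.5], [0, 0, 0, 0, 0, 0.1, 0.5]], force=60)

```text
t: 4.08
ee_pos: [616.0, -81.1, 183.9]
tcp_rot: [0.146, 0.942, 0.094, 0.286]
ft_force: [-1.4, 5.4, 4.8]
opening: 0.102
grasp_force: 60.3
```

```bash
python3 st.py 25 -1.1
```

```text
t 4.075 face [ 0.47 -0.22 26.65] F(face) [2.3 5.6 4.2] T [0.94 0.34 0.69] q [-0.53 -0.56 -0.69  0.94  0.38 -0.13] v [ 0. -0.  0.  0. -0. -0.] open 8.7 gf 60.3
tool th -1.0997 tilt err [ 1.6e-03  7.0e-04 -1.0e+00]
(array([ 0.001,  0.001, -0.   ]), array([ 0.05, -0.  ,  0.17]))
```

Emit:
carry_out(plan=[[0, 0, 0.06, 0.02, 0.1, 0.1, 0.5], [0, 0, 0.14, 0.02, 0.1, 0.2, 0.5], [0, 0, 0.22, 0.02, 0.1, 0.3, 0.5], [0, 0, 0.3, 0.02, 0.1, 0.35, 0.5], [0, 0, 0.38, 0.02, 0.1, 0.4, 0.5], [0, 0, 0.44, 0.02, 0.1, 0.4, 0.5]])

```text
t: 4.82
ee_pos: [617.9, -80.5, 181.4]
tcp_rot: [0.349, 0.887, 0.154, 0.259]
ft_force: [-15.4, 2.5, 11.8]
opening: 0.102
grasp_force: 62.5
```

```bash
python3 st.py
```

```text
t 4.825 face [ 0.72  0.05 23.49] F(face) [-5.4  4.9 18.2] T [0.52 1.89 0.76] q [-0.52 -0.55 -0.69  0.93  0.37  0.32] v [-0.   -0.   -0.    0.    0.    0.47] open 8.7 gf 62.5
tool th -0.657 tilt err [ 6.0e-04 -1.1e-03 -1.0e+00]
```

Emit:
carry_out(plan=[[0, 0, 0.08, 0, 0, 0.05, 0.5], [0, 0, 0.16, 0, 0, 0.1, 0.5], [0, 0, 0.25, 0, 0, 0.15, 0.5], [0, 0, 0.35, 0, 0, 0.15, 0.5], [0, 0, 0.45, 0, 0, 0.15, 0.5], [0, 0, 0.55, 0, 0, 0.15, 0.5], [0, 0, 0.65, 0, 0, 0.15, 0.5], [0, 0, 0.74, 0, 0, 0.15, 0.5], [0, 0, 0.8, 0, 0, 0.15, 0.5], [0, 0, 0.8, 0, 0, 0.15, 0.5]])

```text
t: 6.08
ee_pos: [618.8, -80.1, 180.5]
tcp_rot: [0.667, 0.682, 0.243, 0.178]
ft_force: [-16.8, 3.8, 15.5]
opening: 0.105
grasp_force: 63.0
```

```bash
python3 st.py
python3 - <<'E'
from desk import *
from bench import imaging
ims=[]
for nm,x,y in(("top",285,120),("side",300,150)):
    c=imaging.capture(nm); np.savez(nm+"2.npz",**c)
    ims.append(cv2.resize(c["image"][y:y+120,x:x+100],None,fx=4,fy=4,interpolation=cv2.INTER_CUBIC))
cv2.imwrite("pics/turn.png",np.hstack(ims))
E
```

```text
t 6.075 face [ 0.96  0.29 22.21] F(face) [-4.1  6.5 21.9] T [0.91 2.12 0.77] q [-0.52 -0.55 -0.69  0.93  0.37  1.12] v [-0.    0.   -0.    0.    0.   -0.02] open 9.0 gf 63.0
tool th 0.1416 tilt err [ 1.e-03 -7.e-04 -1.e+00]
```

View pics/turn.png

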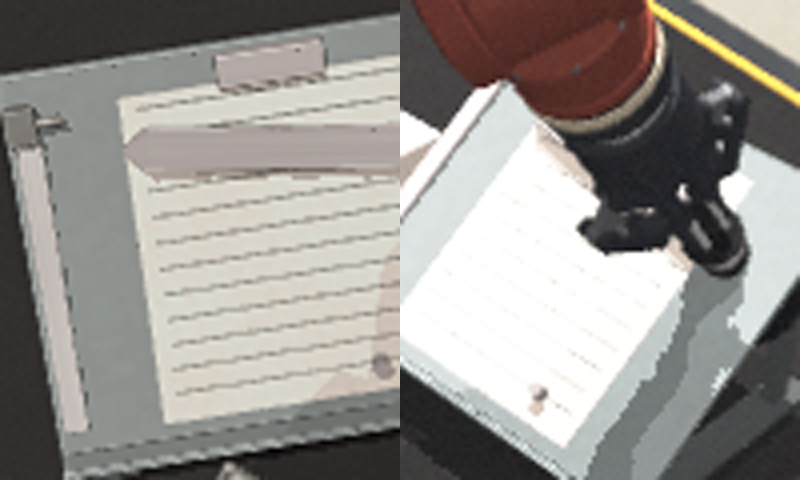

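The top crop shows the rule tip at full-image (315.8,157.5) and the nib end at (302,151), so the tip is a little below the nib's row. In the side view the gripper hides the tip.

Run:
```python
from desk import *
t=load("top2.npz")
d=piv@n
for nm,px in(("tip",(315.8,157.5)),("nib",(302,151))):
    for o in(0,-5,-8): print(nm,o,face(onplane(t,[px],n,d+o))[0].round(1))
# depth of rule near its tip, nib, marker and face
def f(pl): return face(pts(t,pl)).round(1)
print("rule",f([(320,157),(325,157),(330,157),(340,157),(350,157)]).tolist())
print("nib",f([(298,151),(299,151),(300,151),(301,151)]).tolist(),"marker",f([(290,151),(291,152)]).tolist())
print("face",f([(305,165),(306,180),(308,165)]).tolist())
```

```text
tip 0 [ 25.7 186.4   0. ]
tip -5 [ 23.4 186.3  -5. ]
tip -8 [ 22.  186.2  -8. ]
nib 0 [ 46.  214.4   0. ]
nib -5 [ 43.8 214.5  -5. ]
nib -8 [ 42.5 214.5  -8. ]
rule [[25.9, 177.1, 0.8], [23.8, 166.1, 0.2], [21.4, 155.1, -1.3], [18.4, 133.1, -0.1], [13.0, 110.6, -4.2]]
nib [[47.4, 223.1, -0.0], [41.5, 221.1, -12.5], [39.2, 218.9, -16.8], [40.1, 216.7, -14.1]] marker [[50.3, 240.3, 0.2], [47.1, 238.6, -0.7]]
face [[4.1, 212.4, -15.2], [-34.3, 215.2, -15.9], [3.0, 205.7, -15.2]]
```

Run:
```python
from desk import *
t=load("top0.npz");s=load("side0.npz")
a=cv2.resize(t["image"][140:165,282:312],None,fx=13,fy=13,interpolation=cv2.INTER_NEAREST)
b=cv2.resize(s["image"][155:180,315:345],None,fx=13,fy=13,interpolation=cv2.INTER_NEAREST)
cv2.imwrite("pics/nib.png",np.hstack([a,b]))
```

```text
(no output)
```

View pics/nib.png

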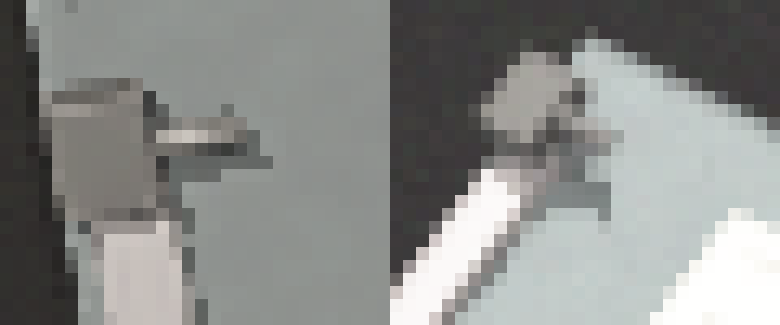

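The enlarged crop shows that my earlier nib pixel included its shadow. The nib itself ends at top (300.4,150.2) and side (331.6,165.0).

Run:
```python
from desk import *
t=load("top0.npz");s=load("side0.npz")
p,g=tri(t,(300.4,150.2),s,(331.6,165.0));print(face(p),g)
d=piv@n
for o in(5,0,-5):print(o,face(onplane(t,[(300.4,150.2)],n,d+o))[0].round(1),face(onplane(s,[(331.6,165)],n,d+o))[0].round(1))
print("tip now",face(onplane(load("top2.npz"),[(315.4,157.1)],n,d-1))[0])
```

```text
[ 49.70954625 216.57249228  -0.27944181] 3.284238294709814
5 [ 50.7 217.6   5. ] [ 49.2 211.    5. ]
0 [ 48.5 217.6  -0. ] [ 50.6 214.9  -0. ]
-5 [ 46.2 217.7  -5. ] [ 52.  218.8  -5. ]
tip now [ 26.36765112 187.15223255  -1.        ]
```

Emit:
carry_out(plan=[[0, 0, 0.05, 0, 0, 0.02, 0.5], [0, 0, 0.1, 0, 0, 0.03, 0.5], [0, 0, 0.14, 0, 0, 0.03, 0.5], [0, 0, 0.14, 0, 0, 0.03, 0.5], [0, 0, 0.14, 0, 0, 0.03, 0.5]])

```text
t: 6.8
ee_pos: [619.0, -80.1, 180.4]
tcp_rot: [0.713, 0.634, 0.255, 0.161]
ft_force: [-18.1, 2.6, 16.0]
opening: 0.101
grasp_force: 63.3
```

```bash
cat > look.py <<'E'
import sys
from desk import *
from bench import imaging
c=imaging.capture("top");np.savez(sys.argv[1]+".npz",**c)
a=cv2.resize(c["image"][135:170,282:332],None,fx=15,fy=15,interpolation=cv2.INTER_NEAREST)
cv2.imwrite(f"pics/{sys.argv[1]}.png",a)
E
python3 st.py; python3 look.py top3
```

```text
t 6.8 face [ 1.05  0.29 22.05] F(face) [-5.1  5.5 23.1] T [0.97 2.31 0.77] q [-0.52 -0.55 -0.69  0.93  0.37  1.26] v [ 0.  0. -0.  0.  0.  0.] open 8.6 gf 63.3
tool th 0.2808 tilt err [ 1.e-03 -7.e-04 -1.e+00]
```

View pics/top3.png

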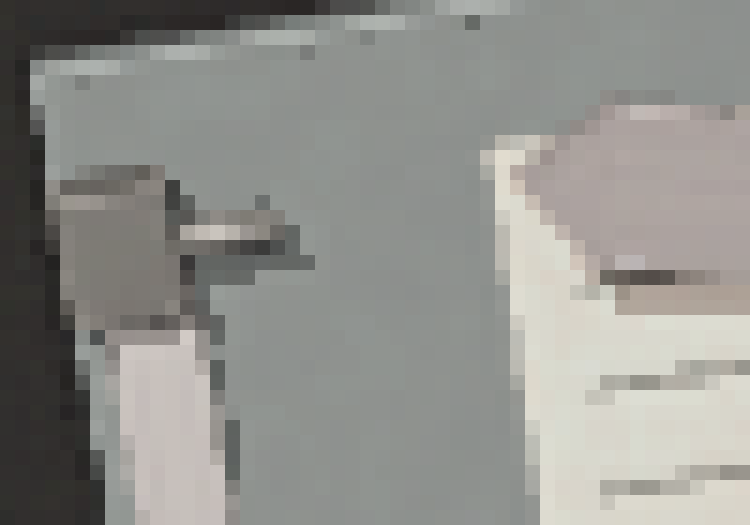

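The rule tip is at full-image (316.0,146.2) and the nib end at (300.7,150.1).

Run:
```python
from desk import *
t=load("top3.npz");d=piv@n
for o in(0,-2,-5):print(o,face(onplane(t,[(316,146.2),(300.7,150.1)],n,d+o)).round(1).tolist())
# local row direction check: straight back edge and ledge give the yaw
m=face(pts(t,[(316+k,149) for k in(6,10,14)]));print(m.round(1).tolist())
```

```text
0 [[52.6, 182.7, -0.0], [48.6, 217.0, 0.0]]
-2 [[51.7, 182.6, -2.0], [47.7, 217.0, -2.0]]
-5 [[50.4, 182.6, -5.0], [46.4, 217.0, -5.0]]
[[43.8, 170.5, -0.3], [42.8, 161.8, 0.6], [40.4, 153.0, -1.6]]
```

Emit:
carry_out(plan=[[0, 0, 0, 0, 0, -0.07, 0.5], [0, 0, 0, 0, 0, -0.15, 0.5], [0, 0, 0, 0, 0, -0.15, 0.5]])

```text
t: 7.22
ee_pos: [618.6, -80.2, 180.6]
tcp_rot: [0.712, 0.634, 0.255, 0.161]
ft_force: [-3.6, 4.2, 7.4]
opening: 0.102
grasp_force: 60.9
```

```bash
python3 st.py
```

```text
t 7.225 face [ 0.81  0.22 22.4 ] F(face) [2.  4.8 7.7] T [0.94 0.66 0.8 ] q [-0.52 -0.55 -0.69  0.93  0.37  1.26] v [-0.  0.  0.  0. -0. -0.] open 8.7 gf 60.9
tool th 0.2804 tilt err [ 1.6e-03 -5.0e-04 -1.0e+00]
```

Emit:
carry_out(plan=[[0, 0, 0, 0, 0, -0.03, 1.6], [0, 0, 0, 0, 0, -0.05, 2.2], [0, 0, 0, 0, 0, -0.1, 3], [0, 0, 0, 0, 0, -0.2, 4], [0, 0, 0, 0, 0, -0.3, 4.5], [0, 0, 0, 0, 0, -0.3, 4.5]])

```text
t: 7.98
ee_pos: [616.5, -80.9, 182.0]
tcp_rot: [0.713, 0.634, 0.254, 0.161]
ft_force: [0.5, -0.2, 0.3]
opening: 0.526
grasp_force: 0.0
```

```bash
python3 st.py; python3 look.py top4
```

```text
t 7.975 face [-0.22 -0.12 24.84] F(face) [ 0.6 -0.2  0. ] T [-0.08  0.56  0.02] q [-0.53 -0.56 -0.69  0.94  0.37  1.26] v [ 0.  0. -0.  0.  0.  0.] open 45.0 gf 0.0
tool th 0.2811 tilt err [-1.0e-04 -1.1e-03 -1.0e+00]
```

View pics/top4.png

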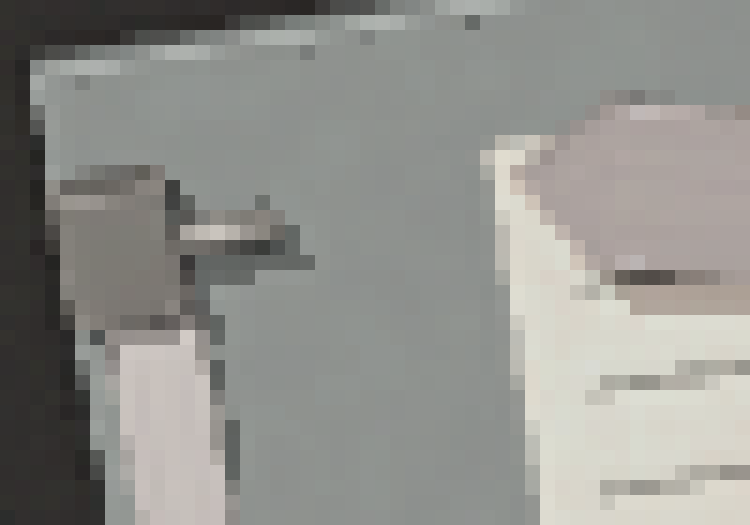

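The rule held, with the tip still at about (316,146.3). I'll wait a second for any sag and measure the shift.

Emit:
carry_out(plan=[[0, 0, 0, 0, 0, -4, 5], [0, 0, 0, 0, 0, -10, 5], [0, 0, 0, 0, 0, -12, 5], [0, 0, 0, 0, 0, -12, 5], [0, 0, 0, 0, 0, -12, 5], [0, 0, 0, 0, 0, -12, 5], [0, 0, 0, 0, 0, -12, 5], [0, 0, 0, 0, 0, -12, 5]])

```text
t: 9.02
ee_pos: [548.6, -91.8, 279.7]
tcp_rot: [0.713, 0.634, 0.254, 0.16]
ft_force: [-0.1, 0.0, 0.2]
opening: 0.587
grasp_force: 0.0
```

```bash
python3 st.py; python3 look.py top5
python3 - <<'E'
from desk import *
d=piv@n
def edge(c):  # subpixel upper edge of the rule, per column, by intensity crossing (rule vs paper/face, red minus green)
    im=c["image"].astype(float); g=im[...,2]-im[...,1]; out=[]
    for x in range(324,352):
        col=g[132:168,x]; lo,hi=np.median(g[132:136,x]),np.percentile(col,90); k=np.nonzero(col>(lo+hi)/2)[0]
        w=np.clip((col-lo)/(hi-lo),0,1); out.append(w[:].sum())
    return im,g
t3,t4,t5=(load(f"top{k}.npz") for k in(3,4,5))
for a,b in((t3,t4),(t3,t5)):
    A,B=(np.float32(cv2.cvtColor(c["image"],cv2.COLOR_BGR2GRAY)) for c in(a,b))
    for nm,(x0,x1,y0,y1) in(("tip",(314,334,138,160)),("marker",(284,306,142,160))):
        H=np.eye(2,3,dtype=np.float32)
        cc,H=cv2.findTransformECC(A[y0:y1,x0:x1],B[y0:y1,x0:x1],H,cv2.MOTION_TRANSLATION,(3,100,1e-5),None,1)
        print(nm,cc,H[:,2])
im=t5["image"];print([tuple(im[y,x]) for y in(146,) for x in range(312,322)])
E
```

```text
t 9.025 face [ -0.5    0.24 144.31] F(face) [0.1 0.  0.2] T [-0.07  0.5  -0.06] q [-0.64 -0.74 -0.63  1.24  0.43  1.15] v [-0. -0.  0.  0.  0. -0.] open 50.2 gf 0.0
tool th 0.2812 tilt err [-7.e-04 -4.e-04 -1.e+00]
tip 0.973475642418914 [ 0.10863892 -0.01968791]
marker 0.9998193540594138 [0.00480611 0.00381748]
tip 0.9735000792554548 [ 0.10052785 -0.01392361]
marker 0.9998058394642922 [0.00392169 0.00384785]
[(np.uint8(142), np.uint8(145), np.uint8(141)), (np.uint8(142), np.uint8(145), np.uint8(141)), (np.uint8(162), np.uint8(169), np.uint8(168)), (np.uint8(204), np.uint8(216), np.uint8(221)), (np.uint8(161), np.uint8(169), np.uint8(181)), (np.uint8(154), np.uint8(158), np.uint8(167)), (np.uint8(156), np.uint8(159), np.uint8(168)), (np.uint8(159), np.uint8(163), np.uint8(172)), (np.uint8(162), np.uint8(165), np.uint8(175)), (np.uint8(159), np.uint8(163), np.uint8(173))]
```

Run:
```python
from desk import *
from bench import imaging
d=piv@n
t=load("top5.npz"); s=imaging.capture("side"); np.savez("side5.npz",**s)
for nm,c in(("top",t),("side",s)):
    vv,uu=np.mgrid[0:400,0:640]; fp=face(onplane(c,np.c_[uu.ravel(),vv.ravel()],n,d)).reshape(400,640,3)
    im=c["image"].astype(int); 
    dd=face(pts(c,np.c_[uu.ravel(),vv.ravel()])).reshape(400,640,3)
    m=(dd[...,2]>-8)&(dd[...,2]<8)&(fp[...,1]>60)&(fp[...,1]<200)&(fp[...,0]>0)&(fp[...,0]<80)&(c["depth"]>0)
    v,w=np.nonzero(m);P=fp[v,w]
    bins=np.arange(70,196,5); rows=[]
    for b in bins:
        q=P[(P[:,1]>=b)&(P[:,1]<b+5)]
        if len(q)>3: rows.append((b+2.5,(q[:,0].min()+q[:,0].max())/2,np.ptp(q[:,0]),np.median(dd[v,w][(P[:,1]>=b)&(P[:,1]<b+5)][:,2])))
    rows=np.array(rows); print(nm,rows.round(1)[::2].tolist(),"max left",P[:,1].max())
    k=(rows[:,2]>18)&(rows[:,2]<34); f=np.polyfit(rows[k,0],rows[k,1],1); print("line",f,"theta",np.arctan(f[0]),"tip up at left 184:",np.polyval(f,184))
    nb=(300.6,150.1) if nm=="top" else (331.6,165.)
    print("nib",face(onplane(c,[nb],n,d))[0])
    print("axis offset: line at left 0",f[1])
a=cv2.resize(s["image"][150:200,315:375],None,fx=6,fy=6,interpolation=cv2.INTER_NEAREST)
b=cv2.resize(t["image"][135:165,282:342],None,fx=6,fy=6,interpolation=cv2.INTER_NEAREST)
cv2.imwrite("pics/fin.png",np.vstack([a,b]))
```

```text
top [[72.5, 41.5, 65.7, 1.1], [82.5, 41.9, 63.0, -1.0], [92.5, 44.7, 60.8, -1.1], [102.5, 46.2, 55.6, -0.3], [112.5, 46.6, 53.5, -1.4], [122.5, 49.3, 50.7, -0.3], [132.5, 48.2, 45.6, 0.5], [142.5, 41.9, 24.8, 1.2], [152.5, 44.6, 26.8, 1.7], [162.5, 47.4, 24.7, 1.4], [172.5, 48.7, 24.0, 1.0], [182.5, 52.7, 4.7, 2.1]] max left 182.63270178328133
line [0.26239804 4.46216249] theta 0.2566129405703208 tip up at left 184: 52.743401802173395
nib [ 4.86330130e+01  2.17174417e+02 -8.75077557e-14]
axis offset: line at left 0 4.4621624914959295
side [[72.5, 40.5, 58.9, -0.1], [82.5, 39.6, 52.9, -0.7], [92.5, 42.6, 54.4, 0.2], [102.5, 43.6, 52.1, -1.1], [112.5, 45.3, 46.1, 0.5], [122.5, 45.0, 41.1, 0.8], [132.5, 40.3, 27.1, 1.8], [142.5, 47.8, 16.9, 0.9]] max left 147.46249077709734
line [ 0.16943145 18.05190895] theta 0.16783752344505543 tip up at left 184: 49.22729548290852
nib [ 5.06245632e+01  2.14884296e+02 -3.82967158e-16]
axis offset: line at left 0 18.05190895159204
```

View pics/fin.png

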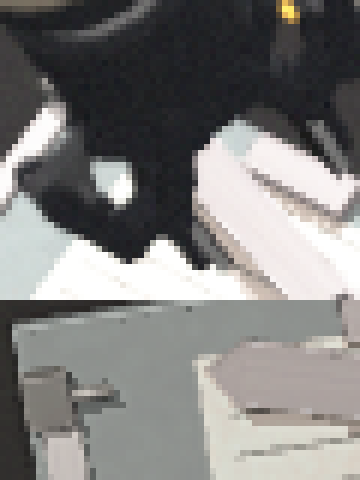

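The top crop puts the tip about 1.7 px (3–4 mm) above the nib's row, and the gripper hides the tip in the side view. I'll move the arm aside for an unobstructed side measurement.

Emit:
carry_out(plan=[[0, 0, 0, 5.5, -1.7, -1, 5], [0, 0, 0, 11, -3.4, -2, 5], [0, 0, 0, 16.5, -5, -3, 5], [0, 0, 0, 22, -6.6, -4, 5], [0, 0, 0, 27.5, -8.3, -4, 5], [0, 0, 0, 32, -9.5, -4, 5], [0, 0, 0, 32, -9.5, -4, 5]])

```text
t: 10.0
ee_pos: [477.3, 245.4, 314.6]
tcp_rot: [0.712, 0.638, 0.248, 0.158]
ft_force: [0.6, -0.6, 0.1]
opening: 0.584
grasp_force: 0.0
```

```bash
python3 st.py
cat > meas.py <<'E'
from desk import *
from bench import imaging
d=piv@n
def rule(c,lo,hi):
    vv,uu=np.mgrid[0:400,0:640]; uv=np.c_[uu.ravel(),vv.ravel()]
    fp=face(onplane(c,uv,n,d+1)).reshape(400,640,3); dd=face(pts(c,uv)).reshape(400,640,3)
    m=(dd[...,2]>-7)&(dd[...,2]<9)&(fp[...,1]>lo)&(fp[...,1]<hi)&(fp[...,0]>0)&(fp[...,0]<70)&(c["depth"]>0)
    k,lab,st,_=cv2.connectedComponentsWithStats(m.astype(np.uint8)); i=1+np.argmax(st[1:,4])
    P=fp[lab==i]; r=cv2.fitLine(P[(P[:,1]<172)][:,:2].astype(np.float32),cv2.DIST_L2,0,.01,.01).ravel()
    sl=r[0]/r[1]; j=np.argsort(-P[:,1])[:3]
    print("n",len(P),"theta",np.arctan(sl),"centreline at tip",r[2]+sl*(184-r[3]),"extreme px",P[j].round(1).tolist())
if __name__=="__main__":
    for nm,nb in(("top",(300.6,150.1)),("side",(331.6,165.))):
        c=imaging.capture(nm);np.savez(nm+"6.npz",**c)
        rule(c,138,200);print(nm,"nib",face(onplane(c,[nb],n,d)).round(1))
E
python3 meas.py
```

```text
t 10.0 face [  7.06 344.56 181.61] F(face) [ 0.5 -0.7 -0.3] T [-0.07  0.61  0.  ] q [ 0.26 -0.84 -0.63  1.19 -0.06  1.93] v [-0.12  0.    0.01  0.    0.02 -0.06] open 49.9 gf 0.0
tool th 0.2742 tilt err [-1.420e-02 -4.000e-04 -9.999e-01]
n 209 theta 0.5695634 centreline at tip 64.38245 extreme px [[53.5, 182.7, 1.0], [50.8, 180.8, 1.0], [53.1, 180.5, 1.0]]
top nib [[ 48.6 217.2  -0. ]]
n 106 theta 0.5547413 centreline at tip 64.605484 extreme px [[51.4, 181.1, 1.0], [55.4, 180.4, 1.0], [48.8, 178.9, 1.0]]
side nib [[ 50.6 214.9  -0. ]]
```

Run:
```python
from desk import *
t=load("top6.npz");s=load("side6.npz")
np.set_printoptions(linewidth=200)
def show(c,x0,x1,y0,y1):
    im=c["image"].astype(int); print(" "*8,x0,"..",x1-1); g=im.sum(2)//3; rb=im[...,2]-im[...,0]
    for y in range(y0,y1): print(y,g[y,x0:x1],rb[y,x0:x1])
print("top nib");show(t,294,304,147,154)
print("side nib");show(s,326,336,161,171)
q=proj(s,piv+E@[52,183,0])[0];print("side tip expected",q)
x,y=q.astype(int);print("side tip");show(s,x-5,x+8,y-7,y+7)
print("top tip");show(t,312,322,141,152)
```

```text
top nib
         294 .. 303
147 [149 147 146 146 147 146 149 148 146 148] [-1 -1 -1 -1  0  0 -1 -1  1 -1]
148 [ 99 148 146 145 145 112 150 149 147 146] [ 0  0 -2  0 -1  0 -1  0  0  1]
149 [ 88 127 142 132 125 133 130 149 149 147] [ 3  4  9  7  9 10  7 -1 -1 -1]
150 [170 188 198 180 152 137 107 103 152 149] [12 13 12 11 10 10  8 -2 -1 -1]
151 [113 111 102  82  70  60  81 104 150 149] [ 7  9  8  4  0  1 -1 -1 -1 -1]
152 [ 59 101 102 100 100 105 104 103 104 148] [ 2 -1  0 -1 -1 -1  0  0 -1  1]
153 [ 75 103 106 104 106 152 150 151 150 147] [ 6 -3 -1  0 -1  1 -1 -1 -1  0]
side nib
         326 .. 335
161 [169 169 162 116 183 204 206 209 210 202] [ 9  8  9  3 -3 -8 -7 -7 -8 -7]
162 [168 166 113  77 170 205 205 207 207 205] [ 8  9  6  2 -4 -7 -7 -8 -8 -7]
163 [168 140 150 115 193 202 201 206 207 205] [ 8  7  8  1 -5 -8 -6 -8 -7 -7]
164 [148  92 134 169 179 188 201 201 201 206] [ 9  3  6  8  4 -2 -6 -8 -7 -7]
165 [101  78  91 115 142 165 166 201 202 201] [ 6  5  0  6  6  5 -4 -4 -5 -6]
166 [ 76 112 101 123 130 143 190 203 203 205] [ 3  4 -4 -2 -3 -1 -6 -5 -6 -5]
167 [106 142 119 116 165 190 
[... 1942 characters left out ...]
43 [146 145 144 146 147 148 147 144 150 161] [ 0 -1 -1  0  0  0  0  2 11 13]
144 [145 145 149 182 190 198 174 155 167 166] [ 0 -1  2 12  8 15 17 12 14 13]
145 [145 148 188 220 216 179 152 166 167 168] [-1  0 12 17 16 15 13 12 13 14]
146 [145 145 169 216 173 163 164 167 170 168] [-1 -1  6 17 19 13 12 13 14 13]
147 [145 143 150 219 198 172 166 168 168 167] [-1 -1  2 17 24 17 12 13 13 12]
148 [145 144 151 220 218 198 166 166 167 168] [-1 -1  1 14 12 24 12 12 13 13]
149 [144 144 148 203 217 215 183 166 166 166] [-1  0  1 12 14 15 18 13 13 14]
150 [145 144 146 186 216 216 215 185 165 165] [ 0 -1  0 12 16 13 14 19 13 13]
151 [145 144 147 186 216 214 216 217 183 162] [ 0 -1  0 11 16 14 12 11 20 12]
```

Run:
```python
from desk import *
t=load("top6.npz");s=load("side6.npz")
for nm,a,b in(("nib",(300.4,149.8),(331.3,165)),("tip",(315.7,146.2),(339.5,171.5))):
    p,g=tri(t,a,s,b);print(nm,face(p).round(1),g.round(1),[face(onplane(c,[x],n,piv@n))[0].round(1) for c,x in((t,a),(s,b))])
```

```text
nib [ 49.9 217.   -0.6] 1.7 [array([ 49.4, 217.5,   0. ]), array([ 50.2, 215.8,   0. ])]
tip [ 47.7 183.8  -9.2] 2.2 [array([ 52.7, 183.3,   0. ]), array([ 44.5, 177.9,   0. ])]
```

The top view puts the tip about 3 mm above the nib, so I'll re-grip and ease it down by about 0.016 rad.

```bash
python3 st.py 120 0.281
```

```text
t 10.1 face [  8.38 340.28 180.86] F(face) [-0.1 -0.5  0.4] T [-0.11  0.55  0.01] q [ 0.25 -0.84 -0.63  1.19 -0.06  1.93] v [-0.06  0.    0.   -0.    0.   -0.  ] open 49.6 gf 0.0
tool th 0.2792 tilt err [-0.0142 -0.0047 -0.9999]
(array([-0.012,  0.008,  0.002]), array([-32.89,   8.64,   6.26]))
```

Emit:
carry_out(plan=[[0, 0, 0, -5.5, 1.5, 0, 5], [0, 0, 0, -11, 3, 0, 5], [0, 0, 0, -16.5, 4.4, 0, 5], [0, 0, 0, -22, 5.8, 0, 5], [-0.01, 0.008, 0, -27.5, 7.2, 2, 5], [-0.01, 0.008, 0, -32.5, 8.6, 4, 5], [-0.01, 0.008, 0, -32.5, 8.6, 5, 5], [-0.01, 0.008, 0, -32.5, 8.6, 5, 5]])

```text
t: 11.1
ee_pos: [554.8, -89.2, 270.0]
tcp_rot: [0.714, 0.633, 0.253, 0.16]
ft_force: [-0.7, 0.7, 0.5]
opening: 0.586
grasp_force: 0.0
```

```bash
python3 st.py 62 0.281
```

```text
t 11.1 face [ -0.67   1.76 132.56] F(face) [-0.2  0.8  0.7] T [-0.08  0.52  0.01] q [-0.62 -0.73 -0.64  1.21  0.42  1.16] v [ 0.04 -0.03  0.02  0.02  0.   -0.  ] open 50.0 gf 0.0
tool th 0.2844 tilt err [-0.0033 -0.0015 -1.    ]
(array([-0.003,  0.002, -0.003]), array([-0.13,  0.13,  7.06]))
```

Emit:
carry_out(plan=[[-0.003, 0.002, -0.003, -0.13, 0.15, 4, 5], [-0.003, 0.002, -0.003, -0.13, 0.15, 7, 5], [-0.003, 0.002, -0.003, -0.13, 0.15, 7, 5], [-0.003, 0.002, -0.003, -0.13, 0.15, 7, 5]])

```text
t: 11.6
ee_pos: [596.0, -82.6, 215.9]
tcp_rot: [0.711, 0.635, 0.255, 0.162]
ft_force: [0.2, -0.4, -0.1]
opening: 0.585
grasp_force: 0.0
```

```bash
python3 st.py 24.8 0.281
```

```text
t 11.6 face [ 2.48  1.57 64.28] F(face) [ 0.  -0.4 -0.1] T [-0.1   0.53  0.01] q [-0.56 -0.63 -0.68  1.03  0.39  1.22] v [-0.01 -0.01  0.01 -0.   -0.    0.  ] open 50.0 gf 0.0
tool th 0.2768 tilt err [ 2.7e-03 -3.0e-04 -1.0e+00]
(array([ 0.003, -0.   ,  0.004]), array([-0.22, -0.21,  3.95]))
```

Emit:
carry_out(plan=[[0.002, 0, 0.004, -0.2, -0.1, 2, 5], [0.002, 0, 0.004, -0.2, -0.1, 3.8, 5], [0.002, 0, 0.004, -0.2, -0.1, 3.9, 5], [0.002, 0, 0.004, -0.2, -0.1, 3.9, 5]])

```text
t: 12.1
ee_pos: [617.3, -81.2, 182.9]
tcp_rot: [0.713, 0.634, 0.255, 0.161]
ft_force: [-0.1, -0.4, 0.1]
opening: 0.587
grasp_force: 0.0
```

```bash
python3 st.py 24 0.281
```

```text
t 12.1 face [ 0.92 -0.6  25.18] F(face) [-0.1 -0.4  0.1] T [-0.12  0.51 -0.02] q [-0.53 -0.55 -0.69  0.94  0.37  1.26] v [-0.   -0.    0.   -0.01 -0.    0.  ] open 50.1 gf 0.0
tool th 0.2815 tilt err [ 7.e-04 -1.e-04 -1.e+00]
(array([ 0.001, -0.   , -0.   ]), array([ 0.03, -0.1 ,  0.12]))
```

Emit:
carry_out(plan=[[0, 0, 0, 0, 0, 0, 2.5], [0, 0, 0, 0, 0, 0, 0.5], [0, 0, 0, 0, 0, 0, 0.5], [0, 0, 0, 0, 0, 0, 0.5], [0, 0, 0, 0, 0, 0, 0.5], [0, 0, 0, 0, 0, 0.2, 0.5], [0, 0, -0.01, 0, 0, 0.3, 0.5], [0, 0, -0.017, 0, 0, 0.3, 0.5], [0, 0, -0.017, 0, 0, 0.3, 0.5]], force=60)

```text
t: 13.22
ee_pos: [618.8, -81.2, 180.9]
tcp_rot: [0.708, 0.64, 0.253, 0.163]
ft_force: [-18.3, -0.7, 16.0]
opening: 0.099
grasp_force: 62.9
```

```bash
python3 st.py
```

```text
t 13.225 face [ 1.02 -0.79 22.61] F(face) [-5.7  2.3 23.5] T [0.2  2.18 0.56] q [-0.53 -0.55 -0.69  0.93  0.37  1.24] v [-0. -0.  0. -0.  0.  0.] open 8.4 gf 62.9
tool th 0.2647 tilt err [ 1.e-04 -8.e-04 -1.e+00]
```

Force is 23.5 N, so the peg is still about 5–6 mm deep, short of the bottom. Unloading and releasing.

Emit:
carry_out(plan=[[0, 0, 0, 0, 0, -0.1, 0.5], [0, 0, 0, 0, 0, -0.17, 0.5], [0, 0, 0, 0, 0, -0.2, 1.6], [0, 0, 0, 0, 0, -0.22, 2.2], [0, 0, 0, 0, 0, -0.3, 3], [0, 0, 0, 0, 0, -0.35, 4], [0, 0, 0, 0, 0, -0.4, 4.8], [0, 0, 0, 0, 0, -0.4, 4.8]])

```text
t: 14.22
ee_pos: [616.6, -81.0, 182.1]
tcp_rot: [0.708, 0.64, 0.253, 0.162]
ft_force: [0.6, -0.4, 0.4]
opening: 0.562
grasp_force: 0.0
```

Emit:
carry_out(plan=[[0, 0, 0, 0, 0, -4, 5], [0, 0, 0, 0, 0, -10, 5], [0, 0, 0, 0, 0, -12, 5], [0, 0, 0, 0, 0, -12, 5], [0, 0, 0, 0, 0, -12, 5], [0, 0, 0, 0, 0, -12, 5]])

```text
t: 14.98
ee_pos: [548.7, -91.9, 278.6]
tcp_rot: [0.708, 0.64, 0.253, 0.161]
ft_force: [-0.1, -0.0, -0.7]
opening: 0.587
grasp_force: 0.0
```

```bash
python3 st.py
python3 - <<'E'
from desk import *
from bench import imaging
c=imaging.capture("top");np.savez("top7.npz",**c);im=c["image"].astype(int)
np.set_printoptions(linewidth=200)
for y in range(141,154): print(y,im[y,312:322].sum(1)//3)
print(np.abs(im-load("top0.npz")["image"].astype(int))[142:156,284:306].max())
print(face(onplane(c,[(315.7,146.2),(315.7,147.2),(300.4,149.8)],n,piv@n)).round(1).tolist())
E
```

```text
t 14.975 face [-1.0500e+00  1.0000e-01  1.4337e+02] F(face) [-0.5 -0.  -0.5] T [-0.16  0.54 -0.03] q [-0.64 -0.74 -0.63  1.24  0.43  1.13] v [ 0. -0.  0.  0.  0. -0.] open 50.1 gf 0.0
tool th 0.2658 tilt err [-0.0024  0.0024 -1.    ]
141 [143 143 143 143 143 143 144 145 144 144]
142 [143 143 142 142 143 143 144 144 144 141]
143 [143 142 142 143 144 145 145 143 140 153]
144 [142 141 146 179 187 196 193 166 158 163]
145 [142 145 185 217 213 175 149 163 162 165]
146 [142 142 166 213 162 147 162 163 165 166]
147 [143 140 147 215 179 160 163 166 165 164]
148 [142 141 147 217 215 179 164 164 165 164]
149 [142 141 146 200 213 195 180 163 164 164]
150 [142 141 143 183 213 212 195 173 161 163]
151 [143 141 143 183 213 212 213 196 162 160]
152 [144 142 143 183 213 211 211 199 188 164]
153 [143 143 142 164 214 211 209 210 195 174]
3
[[52.7, 183.3, 0.0], [50.3, 183.6, 0.0], [49.4, 217.5, 0.0]]
```

Run:
```python
from desk import *
np.set_printoptions(linewidth=220,precision=2,suppress=True)
d=piv@n
for k in(2,3,4,5,6,7):
    c=load(f"top{k}.npz"); g=c["image"].astype(float).mean(2); up=[]
    for x in range(324,334):   # upper edge vs grey face: dark-to-bright crossing; face ~145, rule ~165
        col=g[128:160,x]; f=np.median(col[:4]) if k!=2 else 145
        r=g[147:151,x].mean(); th=(145+r)/2
        # area method over the rows 136..147
        seg=g[134:148,x]; up.append(148-np.clip((seg-145)/(r-145),0,1).sum())
    print(k,np.array(up))
    e=face(onplane(c,np.c_[np.arange(324,334),up],n,d+1)); f=np.polyfit(e[:,1],e[:,0],1); print("  slope ang",np.arctan(f[0]).round(4),"edge up at left 160:",np.polyval(f,160).round(2))
```

```text
2 [144.26 144.03 143.74 143.8  143.44 143.09 143.26 143.02 142.6  142.96]
  slope ang -0.0227 edge up at left 160: 55.18
3 [142.04 142.21 142.27 142.1  142.52 142.92 143.11 142.4  142.21 141.8 ]
  slope ang 0.1644 edge up at left 160: 58.68
4 [142.13 142.14 142.19 142.21 142.04 142.85 142.81 143.13 142.19 141.78]
  slope ang 0.1817 edge up at left 160: 58.81
5 [142.1  142.17 142.23 142.18 142.07 142.8  142.85 143.21 142.17 141.78]
  slope ang 0.1828 edge up at left 160: 58.79
6 [141.39 141.43 141.78 141.87 141.76 142.42 142.46 142.89 141.93 141.61]
  slope ang 0.2389 edge up at left 160: 60.07
7 [142.08 142.16 142.52 142.83 143.12 143.2  143.04 142.17 142.18 141.79]
  slope ang 0.1276 edge up at left 160: 58.12
```

Run:
```python
from desk import *
np.set_printoptions(linewidth=220,precision=2,suppress=True)
for k in(3,5,6,7):
    c=load(f"top{k}.npz"); g=c["image"].astype(float).mean(2); h=g/np.median(g[160:175,318:330])*1.0
    P=np.percentile(g[152:165,315:321],75); r=np.median(g[146:149,322:332])
    lo=[324-np.clip((P-g[y,316:324])/(P-r),0,1).sum() for y in range(148,154)]
    print(k,round(P,1),round(r,1),"lower bevel cols",np.array(lo))
    # lower rule edge profile
    print("   col 324-338 rows below 165% :",np.array([148+ (np.clip((P-g[148:160,x])/(P-r),0,1)>.5).sum() for x in range(324,340)]))
```

```text
3 213.3 166.3 lower bevel cols [317.48 318.27 319.27 320.25 320.99 320.91]
   col 324-338 rows below 165% : [156 156 156 157 157 157 157 157 157 157 158 157 157 157 157 158]
5 213.3 166.0 lower bevel cols [317.63 318.25 319.27 320.26 320.82 321.3 ]
   col 324-338 rows below 165% : [156 156 156 157 157 157 157 157 157 157 158 157 157 157 157 157]
6 216.7 169.2 lower bevel cols [317.64 318.27 319.28 320.23 320.84 321.26]
   col 324-338 rows below 165% : [156 156 156 157 157 157 157 157 157 157 158 157 157 157 157 157]
7 213.3 166.3 lower bevel cols [317.28 317.94 318.74 319.61 320.08 320.59]
   col 324-338 rows below 165% : [156 156 156 157 157 157 157 157 157 157 158 157 158 158 158 158]
```

The tip now measures within about 1.5 mm of the nib's row, held about a second after release, and the marker hasn't moved. Handing in.

```bash
python3 -c "
from bench import manip
print(manip.finish_job())"
```

```text
the job is handed in; nothing more can be done
None
```

I handed the job in at about 15 s: the rule is up and holding, its tip about 1–1.5 mm above the nib's row by the camera measurement. The peg was pressed in with about 23 N (roughly 5–6 mm deep) as it turned, then eased down about 1.6 mm after a re-grip, and the marker has not moved.

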